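Return the shared stationery to its fitted desk set

ROBOT

A 6-joint arm with a two-finger parallel gripper is mounted at the origin on a cart in front of the work surface, level with it; the furniture and walls round the work are solid. World frame = base frame: x ahead of the robot, y to its left, z up, the work surface at z = 0. Lengths are in mm, angles in rad, forces in N, time in s.
With the tool pointing down it reaches from about 350 to 775 mm from the base axis. Payload 7.3 kg.
Tool frame: the origin (TCP) lies on the centre line of the jaws, within the pads' length; the fingertips stand finger_overhang ahead of it and the grasp point (between the pads) lies 8 mm behind it (finger_overhang is the distance from the TCP to the fingertips, in mm); z points along the fingers, y is the line along which they close (so a half turn about z gives the same grasp; the last joint's range is limited). The gripper opens to 92 mm and grips with 3 to 60 N. Pads are 19 mm wide; open, the fingers measure 130 mm over their backs; the gripper's body (75 mm by 190 mm) begins 47 mm behind the grasp point.
Start: joints at [1.111, 0.342, 1.524, -0, 1.275, -0.146], TCP at [162.04, 499.387, 237.741] pointing down, gripper open.
Joint ranges: [-2.53, 2.53], [-0.77, 2.02], [0.04, 2.7], [-1, 4.14], [0.28, 2.66], [-3.11, 3.11]. Speed limits (rad/s): [2.57, 2.57, 3.14, 3.14, 3.14, 3.14].

INTERFACE

Orientations are given as [roll, pitch, yaw] about the fixed x, y, z axes, in that order (R = Rz(yaw) Ry(pitch) Rx(roll)).
In Python, from plant import get_obs, capture, close_job, finger_overhang gives the robot as it stands.
- The arm moves only by the shell command python3 -m inch 'ROWS'. ROWS is JSON, one flat list of numbers, 7 for each row, row after row: the turn, a rotation vector about the tool's x, y, z scaled (see below), then the shift along the tool's x, y, z scaled (see below), then the closure, from -1 (fully open) to 1 (shut). In form: [ax, ay, az, tx, ty, tz, gripper, ax, ay, az, tx, ty, tz, gripper, ...]. A call has 1 to 10 rows; each row shifts and turns the commanded pose from where the row before left it, along the tool's axes as they then stand; what a row does not reach is not made up. The controller multiplies each number of a shift by 0.8 m and each number of a turn by 1.5 rad. A row lasts 1/12 s, in which the tool goes at most 41.7 mm and 7.16 degrees, less where a joint would pass 70% of its speed; a pose out of reach is approached as far as the arm can. A call with a number of a shift or a turn outside -1 to 1 is refused whole. A call with a gripper value outside its range is refused whole. The fingers move at their own pace and stop on an object; the grip force is fixed at half the most. Time passes only in rows, so rows that do not move let the fingers close. It gives the time, the measured TCP pose, the force, the opening and the grip force at its end, in the units of the state.
- get_obs(): the state, without advancing time (a new reading comes with each control period).
- capture(name): name is "scene" or "top"; returns a dict with "image" (384x512x3 uint8, red, green, blue), "mtx" (3x3 intrinsics, pixels), "distortion" ([k1, k2, p1, p2, k3] as OpenCV has them; the pictures are not rectified), "pose" (4x4, takes a point from camera to world coordinates). Camera axes: x right, y up, looking along -z (the intrinsics and any distortion apply to the point x, -y, -z); pixel columns grow to the right and rows downward; lengths in mm; the calibration is good to about 2 mm. A picture is of the moment at which its call begins. There is no depth.
- close_job(): hands the job in; it is judged then, once.
The state is a dict: "time": time; "joint_positions": joint angles; "dq": joint speeds; "tau": joint torques, N m; "tool_pos": TCP position; "tcp_rot": TCP orientation; "contact_force": force on the tool from outside, world axes, zero at the start; "moment": the same for the moment, N m; "grip_width": finger opening in mm; "finger_force": force on a finger pad.
Only numpy, scipy, OpenCV 4.12 (cv2) and the standard library are available. Lean on these libraries where they do the work, as an engineer would, in place of code of your own. Each camera call takes 0.05 s, during which the arm holds its last target. There are 200 camera calls.

TASK

Put the shared stationery back into its fitted desk set for the next person: the marker, the glue stick and the note pad each lying flat and fully down between the ribs of the rest whose orange outline matches it, and the tape roll flat on its stand with the spindle through its core. The stapler is already home; leave it as it is. Let go of everything.

Things in the scene. Friction and masses are not known exactly. Their poses are not given: they have to be found in the camera images.
- marker_mid (a point): Loose white felt marker with a blue cap, lying on its side: 135 mm long (along its own y), 17 mm wide, 16 mm high. This point: its centre, half-way up. Not the slimmer all-blue pen.
- glue_stick_mid (a point): Loose red and yellow glue stick lying on its side: 91 mm long (own y), 23 mm wide and high. This point: its centre, half-way up.
- note_pad_mid (a point): Loose yellow block of sticky notes, 36 mm (own x) by 48 mm (own y), 13 mm high. This point: its centre, half-way up.
- tape_roll_mid (a point): Loose roll of green masking tape lying flat: 60 mm outer diameter, 19 mm high, hole through the cardboard core 26 mm in diameter. This point: centre of the hole, half-way up; own z up.
- marker_rest_seat (a point): Marker rest: long narrow charcoal holder, 181 x 60 mm, clear floor 147 mm (own y) x 26 mm, with the marker's outline (a strip with a wider cap end) let into the floor in orange. This point: middle of that floor, 5 mm above the desk; y along its long side, z up. Ribs 10 mm high round it flare outward (opening 9 mm wider at the top) and stop for 46 mm at the middle of the long sides, for fingers. Fixed.
- glue_rest_seat (a point): Glue-stick rest: charcoal holder of middle length, 135 x 66 mm, clear floor 101 mm (own y) x 32 mm, with a plain orange bar, 90 x 22 mm, let into the floor. This point: middle of that floor, 5 mm above the desk; y along its long side, z up. Ribs 10 mm high round it flare outward (opening 9 mm wider at the top) and stop for 46 mm at the middle of the long sides, for fingers. Fixed.
- pad_rest_seat (a point): Note-pad rest: short charcoal holder, 92 x 79 mm, clear floor 58 mm (own y) x 45 mm, with an orange oblong, 48 x 36 mm, let into the floor. This point: middle of that floor, 5 mm above the desk; y along its long side, z up. Ribs 10 mm high round it flare outward (opening 9 mm wider at the top) and stop for 44 mm at the middle of the long sides, for fingers. Fixed.
- tape_stand_seat (a point): Tape stand: round charcoal foot, 84 mm across and 5 mm high, with an orange ring and an upright tapered metal spindle in its middle: 32 mm high above the foot, 19 mm thick at the bottom and 9 mm near the top. This point: on the spindle's axis at the foot's upper surface, 5 mm above the desk; z up. Fixed to the desk.
- stapler_mid (a point): Blue stapler, 125 x 30 x 43 mm, loose, already home in its own charcoal rest at the back left; leave it there. This point: its centre, half-way up.
Not all that is in view belongs to the job. Of the things like the part that bears tape_roll_mid, leave any that is blue or yellow; of the rest the smaller one is meant.

How it is judged (in metres and radians):
At the end, for the whole second after the job is handed in: Marker, glue stick and pad in their own rests, the tape roll on its spindle: centres within 12 mm of the seat's middle, down on its floor within 4 mm, long sides aligned within 0.2 rad, pad and roll tilted under 0.15 rad; all at rest; stapler within 15 mm of its start (horizontal distance between marker_mid and marker_rest_seat below 0.012 m and z of marker_mid in the frame of marker_rest_seat between 0.004 and 0.012 m and angle between the y axis of marker_mid and the y axis of marker_rest_seat, either way round below 0.2 rad and linear speed of each of marker, glue_stick, note_pad, tape_roll below 0.02 m/s and horizontal distance between glue_stick_mid and glue_rest_seat below 0.012 m and z of glue_stick_mid in the frame of glue_rest_seat between 0.0075 and 0.0155 m and angle between the y axis of glue_stick_mid and the y axis of glue_rest_seat, either way round below 0.2 rad and horizontal distance between note_pad_mid and pad_rest_seat below 0.012 m and z of note_pad_mid in the frame of pad_rest_seat between 0.0025 and 0.0105 m and angle between each of note_pad_mid, tape_roll_mid's own z axis and vertical below 0.15 rad and angle between the y axis of note_pad_mid and the y axis of pad_rest_seat, either way round below 0.2 rad and horizontal distance between tape_roll_mid and tape_stand_seat below 0.012 m and z of tape_roll_mid in the frame of tape_stand_seat between 0.0055 and 0.0135 m and not (distance of stapler_mid from where it was at the start of the episode above 0.015 m)); the robot touches nothing.
It fails at once if the stapler is pushed or lifted more than 15 mm from its place (distance of stapler_mid from where it was at the start of the episode above 0.015 m).
It also fails if it takes over 102 s, if anything falls off the work surface, if the arm or the gripper's body presses on something with over 40 N, if the wrist force passes 120 N, or if a joint passes its speed limit or range.

## Working session

There is one attempt and no reset: what is moved stays moved. The work goes in short steps, Python scripts to look and compute and a shell command to move; the robot and the scene stay as the last step left them, time stands still between calls to the robot, and variables do not carry over. Pictures are saved under pics/ and viewed, at most 14 in all, crops included, and the job is handed in when it is done.

```bash
ls; mkdir -p pics
python3 - <<'E'
from plant import *
import cv2
o=get_obs();print({k:o[k] for k in("time","tool_pos","tcp_rot","grip_width","contact_force")},finger_overhang)
for n in("scene","top"):
    c=capture(n);cv2.imwrite(f"pics/{n}0.png",c["image"][:,:,::-1]);print(c["mtx"],c["distortion"],c["pose"])
E
```

```text
pics
{'time': 0.0, 'tool_pos': array([161.85172333, 499.01270086, 237.04486257]), 'tcp_rot': array([-3.14005641e+00, -2.22548102e-04,  2.82779998e+00]), 'grip_width': 92.0365417267413, 'contact_force': array([-0.44667657,  0.04224051, -0.70116818])} 11.0
[[475.10566328   0.         255.30116674]
 [  0.         475.10566328 187.90239929]
 [  0.           0.           1.        ]] [-0.07968408  0.          0.          0.          0.        ] [[ 8.81715465e-01  2.91437527e-01 -3.71001356e-01 -5.65704906e+01]
 [-4.71661330e-01  5.26778376e-01 -7.07135158e-01 -1.08212688e+03]
 [-1.06502295e-02  7.98478998e-01  6.01928453e-01  9.84433243e+02]
 [ 0.00000000e+00  0.00000000e+00  0.00000000e+00  1.00000000e+00]]
[[408.81280558   0.         254.72550335]
 [  0.         408.81280558 188.48431386]
 [  0.           0.           1.        ]] [0.05182416 0.         0.         0.         0.        ] [[-2.15528406e-02  9.88275710e-01 -1.51150907e-01  3.13266279e+02]
 [-9.99684024e-01 -2.32594351e-02 -9.53156276e-03 -8.05415984e-01]
 [-1.29354967e-02  1.50897715e-01  9.88464745e-01  1.29254570e+03]
 [ 0.00000000e+00  0.00000000e+00  0.00000000e+00  1.00000000e+00]]
```

Run:
```python
import cv2
for n in("scene","top"):
    i=cv2.imread(f"pics/{n}0.png");cv2.imwrite(f"pics/{n}0b.png",cv2.resize(i,(800,600),interpolation=cv2.INTER_CUBIC))
```

```text
(no output)
```

View pics/top0b.png

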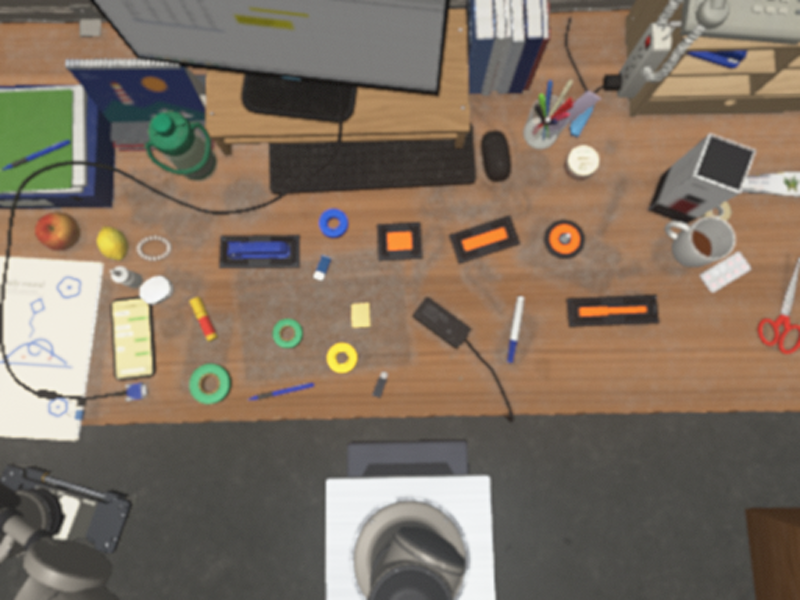

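View pics/scene0b.png

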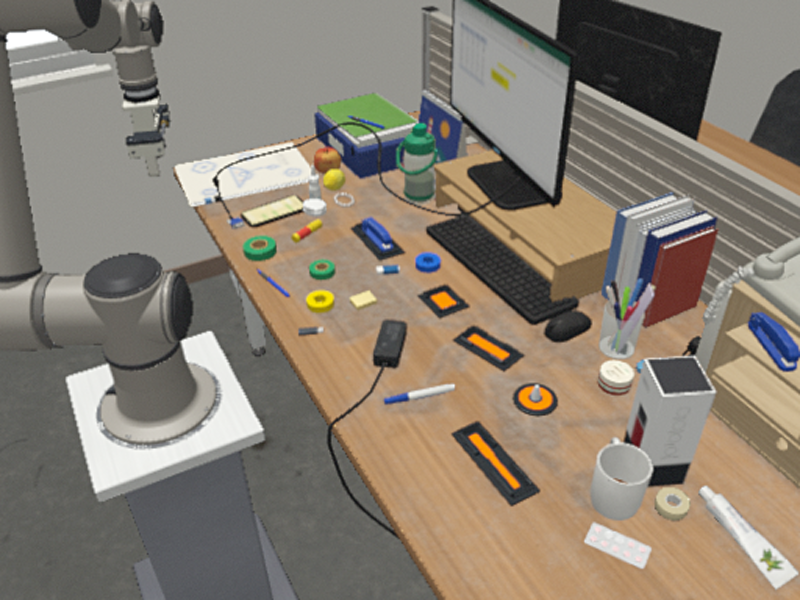

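Top view (800x600 scale): the small green roll is at (288,333) and the larger green at (209,384). The glue stick is at (203,319), pad (361,315) and marker (515,328). The rests are at pad (400,241), glue (484,239) and marker (612,310), with the stand at (565,238) and the stapler at (259,250). The scene view confirms this, and the arm isn't blocking the table.

```bash
cat > h.py <<'E'
import numpy as np, cv2
from plant import *
from scipy.spatial.transform import Rotation as Ro
def cast(c,px,h):
    p=cv2.undistortPoints(np.array(px,float).reshape(-1,1,2),c["mtx"],np.array(c["distortion"])).reshape(-1,2)
    P=np.array(c["pose"]);d=np.c_[p[:,0],-p[:,1],-np.ones(len(p))]@P[:3,:3].T
    return P[:3,3]+d*((h-P[2,3])/d[:,2])[:,None]
def proj(c,p):
    P=np.array(c["pose"]);q=(np.atleast_2d(p)-P[:3,3])@P[:3,:3];q=q*[1,-1,-1]
    return cv2.projectPoints(q,np.zeros(3),np.zeros(3),c["mtx"],np.array(c["distortion"]))[0].reshape(-1,2)
# hsv ranges (cv2 hue 0-180)
COL=dict(orange=((7,170,150),(16,255,255)),green=((60,90,60),(90,255,255)),yellow=((22,60,130),(34,255,255)),
 red=((0,150,100),(5,255,255)),blue=((105,120,60),(125,255,255)),white=((0,0,175),(180,60,255)))
def near(c,names,p,h,r):
    """mask of colours within r mm of world point p -> world pixels on plane h, min rect"""
    hsv=cv2.cvtColor(c["image"],cv2.COLOR_RGB2HSV)
    m=sum(cv2.inRange(hsv,*map(np.array,COL[n])) .astype(int) for n in names)>0
    v,u=np.nonzero(m);w=cast(c,np.c_[u,v],h)[:,:2]
    w=w[np.hypot(*(w-np.array(p[:2])).T)<r]
    if len(w)<5:return None
    (cx,cy),(a,b),_=R=cv2.minAreaRect(w.astype(np.float32));bx=cv2.boxPoints(R)
    e=max((bx[1]-bx[0],bx[2]-bx[1]),key=np.linalg.norm)
    return dict(n=len(w),mean=w.mean(0).round(1),rect=np.round([cx,cy],1),size=sorted(np.round([a,b],1)),ang=round(float(np.arctan2(e[1],e[0])%np.pi),3))
def togo(x,y,z=None,yaw=None):
    """world shift to target in tool axes, in command units"""
    o=get_obs();R=Ro.from_euler('xyz',o["tcp_rot"]).as_matrix();p=np.array(o["tool_pos"])
    d=np.array([x,y,p[2] if z is None else z])-p
    s=R.T@d/800
    out=dict(t=round(o["time"],2),pos=p.round(1),yaw=round(o["tcp_rot"][2],3),shift=s.round(4))
    if yaw is not None:
        a=(yaw-o["tcp_rot"][2]+np.pi/2)%np.pi-np.pi/2
        out["az"]=round(-a/1.5,4)
    print(out)
E
python3 - <<'E'
from h import *
c=capture("top");s=capture("scene")
f=lambda u,v,h:cast(c,[[u/1.5625,v/1.5625]],h)[0]
for n,u,v,h,r,cols in [("marker",515,328,8,85,["blue","white"]),("glue",203,319,12,60,["red","yellow","orange"]),("pad",361,315,13,40,["yellow"]),("tape",288,333,19,45,["green"]),("bigtape",209,384,19,55,["green"]),
 ("mrest",612,310,5,85,["orange"]),("grest",484,239,5,60,["orange"]),("prest",400,241,5,45,["orange"]),("stand",565,238,5,45,["orange"]),("brick",441,322,20,1,[])]:
    p=f(u,v,h);print(n,p.round(0)); 
    if cols: print("   top",near(c,cols,p,h,r));print("   scene",near(s,cols,p,h,r))
E
```

```text
marker [ 436. -222.    8.]
   top {'n': 156, 'mean': array([ 444.7, -223.8]), 'rect': array([ 437.8, -222.4]), 'size': [np.float64(14.8), np.float64(131.7)], 'ang': 2.921}
   scene {'n': 179, 'mean': array([ 434.4, -222.1]), 'rect': array([ 434. , -222.4]), 'size': [np.float64(23.2), np.float64(135.1)], 'ang': 2.872}
glue [468. 405.  12.]
   top {'n': 171, 'mean': array([471.2, 406.7]), 'rect': array([470. , 406.6]), 'size': [np.float64(21.2), np.float64(92.3)], 'ang': 0.438}
   scene {'n': 111, 'mean': array([465.7, 400.9]), 'rect': array([466.7, 401.4]), 'size': [np.float64(33.7), np.float64(109.7)], 'ang': 0.466}
pad [469.  87.  13.]
   top {'n': 157, 'mean': array([469.6,  89.6]), 'rect': array([470.7,  88.8]), 'size': [np.float64(34.7), np.float64(44.5)], 'ang': 3.131}
   scene {'n': 132, 'mean': array([464.8,  79.6]), 'rect': array([464.6,  79.7]), 'size': [np.float64(48.2), np.float64(51.8)], 'ang': 0.003}
tape [435. 233.  19.]
   top {'n': 166, 'mean': array([436.2, 234.8]), 'rect': array([437.4, 235.6]), 'size': [np.float64(53.2), np.float64(53.5)], 'ang': 1.547}
   scene {'
[... 1011 characters left out ...]
size': [np.float64(25.9), np.float64(92.5)], 'ang': 1.865}
prest [622.   5.   5.]
   top {'n': 178, 'mean': array([623.2,   6.9]), 'rect': array([624.3,   6.7]), 'size': [np.float64(36.4), np.float64(48.5)], 'ang': 1.546}
   scene {'n': 39, 'mean': array([618.1,   4.5]), 'rect': array([619.7,   4.8]), 'size': [np.float64(38.4), np.float64(51.3)], 'ang': 1.579}
stand [ 619. -333.    5.]
   top {'n': 241, 'mean': array([ 619.1, -331.5]), 'rect': array([ 619. , -331.6]), 'size': [np.float64(57.2), np.float64(62.5)], 'ang': 3.086}
   scene {'n': 52, 'mean': array([ 617.4, -332. ]), 'rect': array([ 617.8, -334.3]), 'size': [np.float64(57.7), np.float64(60.5)], 'ang': 2.524}
brick [450. -73.  20.]
```

```bash
python3 -m inch '[0,0,0,-0.04,0.001,0.013,-1, 0,0,0,-0.04,0.001,0.013,-1, 0,0,0,-0.04,0.001,0.013,-1, 0,0,0,-0.04,0.001,0.013,-1, 0,0,0,-0.04,0.001,0.013,-1, 0,0,0,-0.04,0.001,0.013,-1, 0,0,0,-0.04,0.001,0.013,-1, 0,0,0,-0.04,0.001,0.013,-1, 0,0,0,-0.04,0.001,0.013,-1, 0,0,0,-0.04,0.001,0.013,-1]'
python3 -m inch '[0,0,-0.083,0,0,0,-1, 0,0,-0.083,0,0,0,-1, 0,0,-0.083,0,0,0,-1, 0,0,-0.083,0,0,0,-1, 0,0,-0.083,0,0,0,-1, 0,0,-0.083,0,0,0,-1, 0,0,0,0,0,0,-1, 0,0,0,0,0,0,-1]'
python3 - <<'E'
from h import *
togo(469,405.5,14,0.44)
c=capture("top");s=capture("scene")
print(near(c,["red","yellow","orange"],(469,405),12,60)); print(near(s,["red","yellow","orange"],(469,405),12,60))
E
```

```text
time: 1.03
tool_pos: [470.3, 407.5, 132.9]
tcp_rot: [-3.141, -0.0, 2.828]
contact_force: [0.2, 0.4, 0.6]
grip_width: 92.0
finger_force: 0.0
time: 1.7
tool_pos: [468.8, 408.2, 133.5]
tcp_rot: [-3.142, -0.0, -2.712]
contact_force: [0.0, -0.2, -0.3]
grip_width: 91.4
finger_force: 0.0
{'t': 1.7, 'pos': array([468.8, 408.2, 133.5]), 'yaw': np.float64(-2.712), 'shift': array([ 0.0011, -0.0031,  0.1494]), 'az': np.float64(-0.0071)}
{'n': 110, 'mean': array([455.8, 399.9]), 'rect': array([457.5, 400.8]), 'size': [np.float64(19.3), np.float64(64.9)], 'ang': 0.475}
{'n': 110, 'mean': array([466. , 401.2]), 'rect': array([467.7, 401.9]), 'size': [np.float64(33.7), np.float64(111.9)], 'ang': 0.466}
```

```bash
python3 -m inch '[0,0,-0.007,0.001,-0.003,0.035,-1, 0,0,0,0,0,0.035,-1, 0,0,0,0,0,0.035,-1, 0,0,0,0,0,0.03,-1, 0,0,0,0,0,0.014,-1, 0,0,0,0,0,0,0, 0,0,0,0,0,0,1, 0,0,0,0,0,0,1, 0,0,0,0,0,0,1, 0,0,0,0,0,0,1]'
python3 -m inch '[0,0,0,0,0,0,1, 0,0,0,0,0,0,1, 0,0,0,0,0,0,1, 0,0,0,0,0,0,1]'
```

```text
time: 2.63
tool_pos: [469.5, 406.0, 15.3]
tcp_rot: [3.141, 0.001, -2.698]
contact_force: [-0.7, -0.6, 0.3]
grip_width: 63.2
finger_force: 0.0
time: 2.97
tool_pos: [469.2, 405.7, 14.6]
tcp_rot: [3.142, 0.0, -2.698]
contact_force: [-0.1, 1.0, 0.1]
grip_width: 36.5
finger_force: 0.0
```

```bash
python3 -m inch '[0,0,0,0,0,0,1, 0,0,0,0,0,0,1, 0,0,0,0,0,0,1, 0,0,0,0,0,0,1, 0,0,0,0,0,-0.02,1, 0,0,0,0,0,-0.04,1, 0,0,0,0,0,-0.04,1, 0,0,0,0,0,-0.04,1, 0,0,0,0,0,-0.02,1]'
python3 - <<'E'
from h import *
togo(621.5,-169,130,1.86)
E
```

```text
time: 3.72
tool_pos: [470.3, 406.6, 146.8]
tcp_rot: [3.141, 0.006, -2.698]
contact_force: [0.3, -0.0, -0.4]
grip_width: 23.0
finger_force: 30.0
{'t': 3.72, 'pos': array([470.3, 406.6, 146.8]), 'yaw': np.float64(-2.698), 'shift': array([ 0.1384, -0.7309,  0.0196]), 'az': np.float64(-0.9442)}
```

```bash
python3 -m inch '[0,0,0,0.0092,-0.0487,0,1, 0,0,0,0.0092,-0.0487,0,1, 0,0,0,0.0092,-0.0487,0,1, 0,0,0,0.0092,-0.0487,0,1, 0,0,0,0.0092,-0.0487,0,1, 0,0,0,0.0092,-0.0487,0,1, 0,0,0,0.0092,-0.0487,0,1, 0,0,0,0.0092,-0.0487,0,1]'
python3 -m inch '[0,0,0,0.0092,-0.0487,0,1, 0,0,0,0.0092,-0.0487,0,1, 0,0,0,0.0092,-0.0487,0,1, 0,0,0,0.0092,-0.0487,0,1, 0,0,0,0.0092,-0.0487,0,1, 0,0,0,0.0092,-0.0487,0,1, 0,0,0,0.0092,-0.0487,0,1]'
python3 -m inch '[0,0,0.082,0,0,0,1, 0,0,0.082,0,0,0,1, 0,0,0.082,0,0,0,1, 0,0,0.082,0,0,0,1, 0,0,0.082,0,0,0,1, 0,0,0.082,0,0,0,1, 0,0,0.082,0,0,0,1, 0,0,0.082,0,0,0,1, 0,0,0.082,0,0,0,1, 0,0,0.082,0,0,0,1]'
python3 -m inch '[0,0,0.082,0,0,0,1, 0,0,0.082,0,0,0,1, 0,0,0.082,0,0,0,1, 0,0,0.082,0,0,0,1, 0,0,0,0,0,0,1, 0,0,0,0,0,0,1]'
python3 - <<'E'
from h import *
togo(621.5,-169,20,1.86)
c=capture("top");s=capture("scene")
p=get_obs()["tool_pos"]
for k,q in(("top",c),("scene",s)): print(k,near(q,["red","yellow"],p,p[2]+5,60))
u,v=proj(s,[622,-169,60])[0];i=s["image"][:,:,::-1]
u,v=int(u),int(v);cv2.imwrite("pics/g1.png",cv2.resize(i[v-70:v+70,u-90:u+90],(720,560)))
E
```

```text
time: 4.38
tool_pos: [549.9, 97.0, 142.6]
tcp_rot: [3.142, 0.0, -2.698]
contact_force: [1.0, 1.5, 0.1]
grip_width: 22.9
finger_force: 30.0
time: 4.97
tool_pos: [620.4, -171.4, 142.5]
tcp_rot: [3.141, 0.0, -2.698]
contact_force: [0.5, 1.0, -0.6]
grip_width: 22.7
finger_force: 30.0
time: 5.8
tool_pos: [620.2, -169.4, 142.3]
tcp_rot: [-3.142, -0.0, 2.349]
contact_force: [-0.3, 1.2, -1.0]
grip_width: 22.7
finger_force: 30.0
time: 6.3
tool_pos: [620.3, -169.5, 142.4]
tcp_rot: [-3.141, -0.0, 1.867]
contact_force: [-0.6, 0.4, -0.0]
grip_width: 23.2
finger_force: 30.0
{'t': 6.3, 'pos': array([ 620.3, -169.5,  142.4]), 'yaw': np.float64(1.867), 'shift': array([1.00e-04, 1.70e-03, 1.53e-01]), 'az': np.float64(0.0047)}
top None
scene {'n': 107, 'mean': array([ 620.1, -201.4]), 'rect': array([ 620. , -200.6]), 'size': [np.float64(32.2), np.float64(53.8)], 'ang': 1.8}
```

View pics/g1.png

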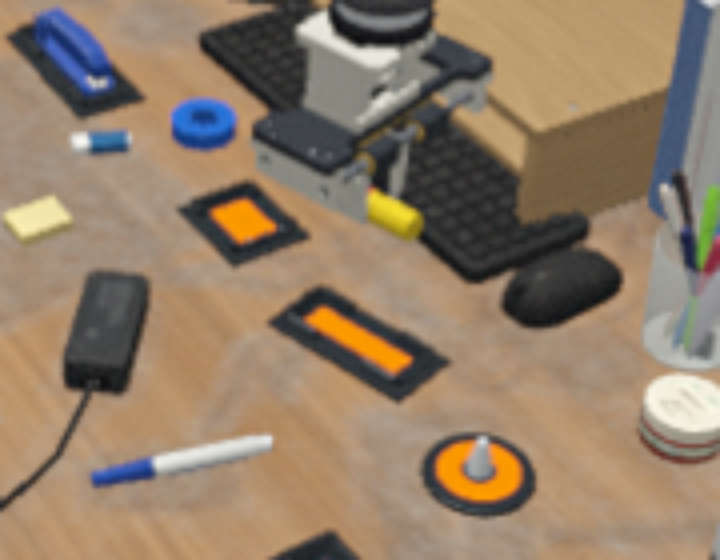

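The glue stick is held level, with its yellow end at (395,213), above its rest at (358,340). I'll lower it.

```bash
python3 -m inch '[0,0,0.004,0,0.0015,0.035,1, 0,0,0,0,0,0.035,1, 0,0,0,0,0,0.035,1, 0,0,0,0,0,0.025,1, 0,0,0,0,0,0.012,1, 0,0,0,0,0,0.01,1, 0,0,0,0,0,0,1]'
```

```text
time: 6.98
tool_pos: [621.6, -169.2, 20.4]
tcp_rot: [-3.141, -0.0, 1.858]
contact_force: [0.1, 0.7, 0.3]
grip_width: 22.9
finger_force: 30.0
```

```bash
python3 -m inch '[0,0,0,0,0,0,0.1, 0,0,0,0,0,0,0.1, 0,0,0,0,0,0,0.1, 0,0,0,0,0,0,0.1, 0,0,0,0,0,-0.02,0.1, 0,0,0,0,0,-0.04,-1, 0,0,0,0,0,-0.04,-1, 0,0,0,0,0,-0.04,-1, 0,0,0,0,0,-0.02,-1]'
python3 - <<'E'
from h import *
togo(469,87,130,3.14)
c=capture("top");s=capture("scene")
for k,q in(("top",c),("scene",s)): print(k,near(q,["red","yellow"],(621,-169),16.5,70));print(k,near(q,["yellow"],(469,87),13,40))
u,v=map(int,proj(s,[622,-169,10])[0]);i=s["image"][:,:,::-1]
cv2.imwrite("pics/g2.png",cv2.resize(i[v-40:v+40,u-50:u+50],(600,480)))
E
```

```text
time: 7.73
tool_pos: [623.0, -169.7, 153.9]
tcp_rot: [3.136, 0.004, 1.857]
contact_force: [0.6, -0.8, 0.4]
grip_width: 63.1
finger_force: 0.0
{'t': 7.73, 'pos': array([ 623. , -169.7,  153.9]), 'yaw': np.float64(1.857), 'shift': array([ 0.3624, -0.0941,  0.028 ]), 'az': np.float64(-0.855)}
top None
top {'n': 35, 'mean': array([486.6,  84.7]), 'rect': array([485.1,  88.6]), 'size': [np.float64(15.9), np.float64(28.5)], 'ang': 1.547}
scene {'n': 183, 'mean': array([ 621.4, -169.6]), 'rect': array([ 621.2, -167. ]), 'size': [np.float64(30.5), np.float64(104.7)], 'ang': 1.848}
scene {'n': 132, 'mean': array([464.4,  79.8]), 'rect': array([464. ,  79.6]), 'size': [np.float64(48.1), np.float64(53.1)], 'ang': 0.014}
```

View pics/g2.png

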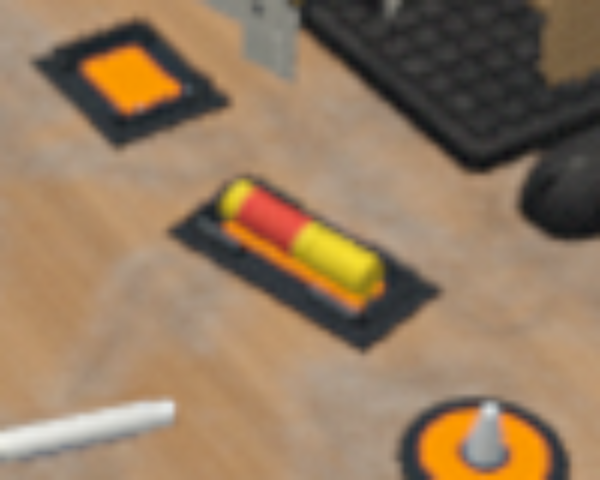

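The glue stick lies between the ribs at (300,235), seated on the orange bar. Next is the pad.

```bash
python3 -m inch '[0,0,0,0.0453,-0.0117,0.004,-1, 0,0,0,0.0453,-0.0117,0.004,-1, 0,0,0,0.0453,-0.0117,0.004,-1, 0,0,0,0.0453,-0.0117,0.004,-1, 0,0,0,0.0453,-0.0117,0.004,-1, 0,0,0,0.0453,-0.0117,0.004,-1, 0,0,0,0.0453,-0.0117,0.004,-1, 0,0,0,0.0453,-0.0117,0.004,-1]'
python3 -m inch '[0,0,-0.083,0,0,0,-1, 0,0,-0.083,0,0,0,-1, 0,0,-0.083,0,0,0,-1, 0,0,-0.083,0,0,0,-1, 0,0,-0.083,0,0,0,-1, 0,0,-0.083,0,0,0,-1, 0,0,-0.083,0,0,0,-1, 0,0,-0.083,0,0,0,-1, 0,0,-0.083,0,0,0,-1, 0,0,-0.083,0,0,0,-1]'
python3 -m inch '[0,0,-0.025,0,0,0,-1, 0,0,0,0,0,0,-1, 0,0,0,0,0,0,-1]'
python3 - <<'E'
from h import *
togo(469,88,14,3.138)
E
```

```text
time: 8.5
tool_pos: [465.8, 89.0, 122.4]
tcp_rot: [-3.14, -0.001, 1.857]
contact_force: [0.6, -0.4, -0.1]
grip_width: 91.9
finger_force: 0.0
time: 9.33
tool_pos: [467.0, 87.8, 122.4]
tcp_rot: [-3.142, -0.002, 3.109]
contact_force: [-0.3, -1.2, -0.2]
grip_width: 91.6
finger_force: 0.0
time: 9.58
tool_pos: [467.2, 87.8, 122.7]
tcp_rot: [3.142, -0.001, 3.138]
contact_force: [0.3, -0.4, -0.6]
grip_width: 91.9
finger_force: 0.0
{'t': 9.58, 'pos': array([467.2,  87.8, 122.7]), 'yaw': np.float64(3.138), 'shift': array([-0.0024,  0.0003,  0.1358]), 'az': np.float64(0.0001)}
```

```bash
python3 -m inch '[0,0,0,-0.0024,0,0.035,-0.4, 0,0,0,0,0,0.035,-0.4, 0,0,0,0,0,0.035,-0.4, 0,0,0,0,0,0.02,-0.4, 0,0,0,0,0,0.0115,-0.4, 0,0,0,0,0,0,-0.2, 0,0,0,0,0,0,1, 0,0,0,0,0,0,1, 0,0,0,0,0,0,1, 0,0,0,0,0,0,1]'
python3 -m inch '[0,0,0,0,0,0,1, 0,0,0,0,0,0,1, 0,0,0,0,0,0,1, 0,0,0,0,0,-0.02,1, 0,0,0,0,0,-0.04,1, 0,0,0,0,0,-0.04,1, 0,0,0,0,0,-0.03,1, 0,0,0,0,0,0,1]'
python3 - <<'E'
from h import *
togo(622,5.8,18.5,1.56)
E
```

```text
time: 10.42
tool_pos: [470.2, 87.8, 14.9]
tcp_rot: [3.141, 0.002, 3.14]
contact_force: [0.8, -0.5, 2.4]
grip_width: 35.6
finger_force: 29.3
time: 11.08
tool_pos: [472.3, 88.0, 122.6]
tcp_rot: [3.141, 0.009, 3.14]
contact_force: [0.9, -0.0, -0.1]
grip_width: 35.8
finger_force: 29.8
{'t': 11.08, 'pos': array([472.3,  88. , 122.6]), 'yaw': np.float64(3.14), 'shift': array([-0.1862, -0.1024,  0.1318]), 'az': np.float64(-1.0411)}
```

```bash
python3 -m inch '[0,0,0,-0.0372,-0.0205,0,1, 0,0,0,-0.0372,-0.0205,0,1, 0,0,0,-0.0372,-0.0205,0,1, 0,0,0,-0.0372,-0.0205,0,1, 0,0,0,-0.0372,-0.0205,0,1, 0,0,0.081,0,0,0,1, 0,0,0.081,0,0,0,1, 0,0,0.081,0,0,0,1, 0,0,0.081,0,0,0,1, 0,0,0.081,0,0,0,1]'
python3 -m inch '[0,0,0.081,0,0,0,1, 0,0,0.081,0,0,0,1, 0,0,0.081,0,0,0,1, 0,0,0.081,0,0,0,1, 0,0,0.081,0,0,0,1, 0,0,0.081,0,0,0,1, 0,0,0.081,0,0,0,1, 0,0,0.081,0,0,0,1, 0,0,0,0,0,0,1, 0,0,0,0,0,0,1]'
python3 - <<'E'
from h import *
togo(622,5.8,19.8,1.56)
s=capture("scene")
u,v=map(int,proj(s,[622,6,70])[0]);i=s["image"][:,:,::-1]
cv2.imwrite("pics/p1.png",cv2.resize(i[v-50:v+50,u-60:u+60],(600,500)))
E
```

```text
time: 11.92
tool_pos: [617.7, 5.5, 116.8]
tcp_rot: [-3.141, -0.002, 2.526]
contact_force: [0.1, -0.2, -0.3]
grip_width: 35.4
finger_force: 29.8
time: 12.75
tool_pos: [617.9, 5.6, 117.3]
tcp_rot: [-3.14, -0.0, 1.564]
contact_force: [0.3, 0.7, -0.2]
grip_width: 35.6
finger_force: 29.8
{'t': 12.75, 'pos': array([617.9,   5.6, 117.3]), 'yaw': np.float64(1.564), 'shift': array([0.0003, 0.0053, 0.1218]), 'az': np.float64(0.0027)}
```

View pics/p1.png

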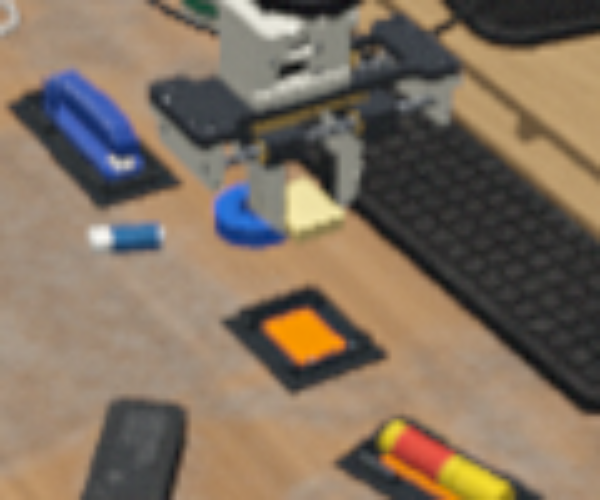

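The pad is held level at (315,205), above its rest at (305,335). I'll lower it.

```bash
python3 -m inch '[0,0,0.002,0,0.0053,0.035,1, 0,0,0,0,0,0.035,1, 0,0,0,0,0,0.028,1, 0,0,0,0,0,0.014,1, 0,0,0,0,0,0.0095,1, 0,0,0,0,0,0,1, 0,0,0,0,0,0,1]'
```

```text
time: 13.38
tool_pos: [623.1, 5.4, 21.5]
tcp_rot: [3.14, 0.0, 1.558]
contact_force: [-0.1, 0.4, 0.1]
grip_width: 35.3
finger_force: 29.9
```

```bash
python3 -m inch '[0,0,0,0,0,0.0013,1, 0,0,0,0,0,0,0.0, 0,0,0,0,0,0,-0.2, 0,0,0,0,0,0,-0.2, 0,0,0,0,0,0,-0.2, 0,0,0,0,0,-0.02,-0.3, 0,0,0,0,0,-0.04,-1, 0,0,0,0,0,-0.04,-1, 0,0,0,0,0,-0.04,-1, 0,0,0,0,0,0,-1]'
python3 - <<'E'
from h import *
togo(436,234.5,130,1.57)
s=capture("scene")
print(near(s,["yellow"],(622,6),18,50),near(s,["green"],(436,234),19,50))
u,v=map(int,proj(s,[622,6,10])[0]);i=s["image"][:,:,::-1]
cv2.imwrite("pics/p2.png",cv2.resize(i[v-30:v+30,u-40:u+40],(480,360)))
E
```

```text
time: 14.22
tool_pos: [626.1, 5.2, 139.2]
tcp_rot: [3.129, 0.001, 1.557]
contact_force: [1.7, -0.1, 0.2]
grip_width: 81.8
finger_force: 0.0
{'t': 14.22, 'pos': array([626.1,   5.2, 139.2]), 'yaw': np.float64(1.557), 'shift': array([ 0.2835, -0.2415,  0.0082]), 'az': np.float64(-0.0084)}
{'n': 133, 'mean': array([617.8,  -1. ]), 'rect': array([617.9,  -0.8]), 'size': [np.float64(41.0), np.float64(59.1)], 'ang': 1.576} {'n': 117, 'mean': array([427.2, 217.2]), 'rect': array([429.3, 223. ]), 'size': [np.float64(53.5), np.float64(69.5)], 'ang': 1.151}
```

View pics/p2.png

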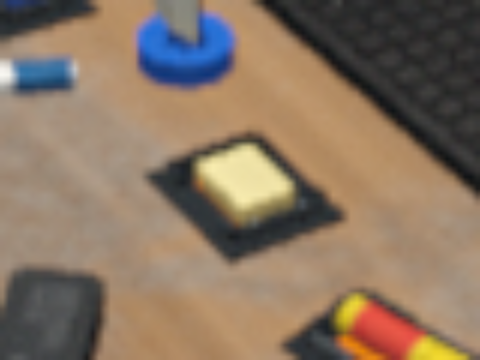

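The pad sits flat in its rest at (245,185). Next is the tape roll.

```bash
python3 -m inch '[0,0,0,0.0354,-0.0302,0.001,-1, 0,0,0,0.0354,-0.0302,0.001,-1, 0,0,0,0.0354,-0.0302,0.001,-1, 0,0,0,0.0354,-0.0302,0.001,-1, 0,0,0,0.0354,-0.0302,0.001,-1, 0,0,0,0.0354,-0.0302,0.001,-1, 0,0,0,0.0354,-0.0302,0.001,-1, 0,0,0,0.0354,-0.0302,0.001,-1, 0,0,0,0,0,0,-1, 0,0,0,0,0,0,-1]'
python3 - <<'E'
from h import *
togo(436.5,235,14,1.57)
s=capture("scene")
print(near(s,["green"],(436,234),19,50))
u,v=map(int,proj(s,[436,235,60])[0]);i=s["image"][:,:,::-1]
cv2.imwrite("pics/t1.png",cv2.resize(i[v-40:v+50,u-60:u+60],(600,450)))
E
```

```text
time: 15.1
tool_pos: [430.7, 235.7, 124.9]
tcp_rot: [-3.14, 0.0, 1.561]
contact_force: [0.7, -0.5, 0.4]
grip_width: 91.9
finger_force: 0.0
{'t': 15.1, 'pos': array([430.7, 235.7, 124.9]), 'yaw': np.float64(1.561), 'shift': array([-0.0008,  0.0074,  0.1386]), 'az': np.float64(-0.0059)}
{'n': 117, 'mean': array([427.2, 217.2]), 'rect': array([429.3, 223. ]), 'size': [np.float64(53.5), np.float64(69.5)], 'ang': 1.151}
```

View pics/t1.png

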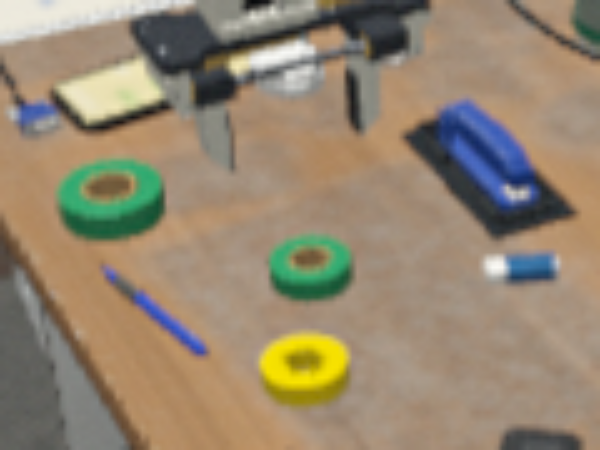

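The small green roll is at (312,262), below and right of the open fingers at (290,110). I'll check its hole centre from this view.

```bash
python3 - <<'E'
from h import *
s=capture("scene")
u,v=map(int,proj(s,[436,235,60])[0])
print(cast(s,[[u-60+312/5,v-40+259/5]],19), cast(s,[[u-60+349/5,v-40+368/5]],0)[0])
for z in(19,):print(proj(s,[436.5,235,z])-[u-60,v-40])
E
python3 -m inch '[0,0,-0.006,-0.0008,0.0074,0.035,-1, 0,0,0,0,0,0.035,-1, 0,0,0,0,0,0.035,-1, 0,0,0,0,0,0.02,-1, 0,0,0,0,0,0.0135,-1, 0,0,0,0,0,0,-1, 0,0,0,0,0,0,-1]'
```

```text
[[433.96532378 225.30226952  19.        ]] [413.98602181 119.35754059   0.        ]
[[61.97174937 50.24231113]]
time: 15.78
tool_pos: [438.9, 232.7, 14.0]
tcp_rot: [-3.14, 0.0, 1.564]
contact_force: [-0.2, 0.1, 0.3]
grip_width: 91.5
finger_force: 0.0
```

```bash
python3 -m inch '[0,0,0,0,0,0,0, 0,0,0,0,0,0,1, 0,0,0,0,0,0,1, 0,0,0,0,0,0,1, 0,0,0,0,0,0,1, 0,0,0,0,0,0,1, 0,0,0,0,0,0,1]'
python3 -m inch '[0,0,0,0,0,-0.02,1, 0,0,0,0,0,-0.04,1, 0,0,0,0,0,-0.04,1, 0,0,0,0,0,-0.04,1, 0,0,0,0,0,0,1, 0,0,0,0,0,0,1]'
python3 - <<'E'
from h import *
togo(618.5,-332,140,1.57)
p=get_obs()["tool_pos"];s=capture("scene")
u,v=map(int,proj(s,p)[0]);i=s["image"][:,:,::-1].copy()
print(near(s,["green"],p,p[2]+5,60))
k=8;im=cv2.resize(i[v-35:v+35,u-45:u+45],None,fx=k,fy=k,interpolation=cv2.INTER_CUBIC)
# predicted top rim and hole if centred on TCP (roll top = TCP+5)
a=np.linspace(0,6.283,60)
for r in(30,13):
    q=(proj(s,np.c_[p[0]+r*np.cos(a),p[1]+r*np.sin(a),0*a+p[2]+5])-[u-45,v-35])*k+k/2
    cv2.polylines(im,[q.astype(int)],True,(0,0,255),1)
cv2.imwrite("pics/t2.png",im)
E
```

```text
time: 16.37
tool_pos: [438.3, 234.0, 15.0]
tcp_rot: [3.141, -0.0, 1.566]
contact_force: [0.2, -0.9, 2.9]
grip_width: 58.4
finger_force: 30.0
time: 16.87
tool_pos: [439.2, 234.3, 128.3]
tcp_rot: [3.137, -0.001, 1.567]
contact_force: [0.3, 0.5, -0.1]
grip_width: 58.3
finger_force: 30.0
{'t': 16.87, 'pos': array([439.2, 234.3, 128.3]), 'yaw': np.float64(1.567), 'shift': array([-0.7069,  0.2272, -0.0147]), 'az': np.float64(-0.0023)}
{'n': 126, 'mean': array([431.6, 213.8]), 'rect': array([431.4, 215.9]), 'size': [np.float64(51.6), np.float64(77.8)], 'ang': 1.153}
```

View pics/t2.png

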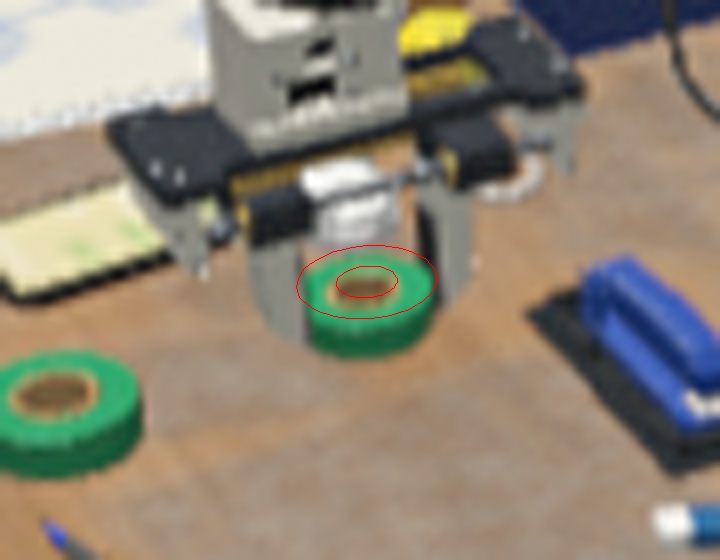

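The roll's hole is at (363,290), against (366,282) predicted for a centred grip. So it is held nearly centred and level, and I'll carry it to the stand.

```bash
python3 -m inch '[0,0,0,-0.0471,0.0151,0,1, 0,0,0,-0.0471,0.0151,0,1, 0,0,0,-0.0471,0.0151,0,1, 0,0,0,-0.0471,0.0151,0,1, 0,0,0,-0.0471,0.0151,0,1, 0,0,0,-0.0471,0.0151,0,1, 0,0,0,-0.0471,0.0151,0,1, 0,0,0,-0.0471,0.0151,0,1]'
python3 -m inch '[0,0,0,-0.0471,0.0151,0,1, 0,0,0,-0.0471,0.0151,0,1, 0,0,0,-0.0471,0.0151,0,1, 0,0,0,-0.0471,0.0151,0,1, 0,0,0,-0.0471,0.0151,0,1, 0,0,0,-0.0471,0.0151,0,1, 0,0,0,-0.0471,0.0151,0,1, 0,0,0,0,0,0.03,1, 0,0,0,0,0,0.03,1, 0,0,0,0,0,0,1]'
python3 -m inch '[0,0,0,0,0,0,1, 0,0,0,0,0,0,1]'
cat > t.py <<'E'
from h import *
import sys
togo(618.5,-332,19.5,1.57)
p=get_obs()["tool_pos"];s=capture("scene")
u,v=map(int,proj(s,p)[0]);i=s["image"][:,:,::-1].copy()
k=8;im=cv2.resize(i[v-35:v+35,u-45:u+45],None,fx=k,fy=k,interpolation=cv2.INTER_CUBIC)
a=np.linspace(0,6.283,60)
def draw(c,r,col):
    q=(proj(s,np.c_[c[0]+r*np.cos(a),c[1]+r*np.sin(a),0*a+c[2]])-[u-45,v-35])*k+k/2
    cv2.polylines(im,[q.astype(int)],True,col,1)
for r in(30,13):draw(p+[0,0,5],r,(0,0,255))
draw([618.5,-332,37],4,(255,0,0));draw([618.5,-332,5],42,(255,0,0))
cv2.imwrite(sys.argv[1],im)
E
python3 t.py pics/t3.png
```

```text
time: 17.58
tool_pos: [532.7, -69.7, 124.7]
tcp_rot: [-3.138, -0.001, 1.566]
contact_force: [1.1, 0.7, -0.2]
grip_width: 58.5
finger_force: 30.0
time: 18.42
tool_pos: [613.1, -330.6, 70.3]
tcp_rot: [-3.13, -0.008, 1.565]
contact_force: [-1.0, 0.7, -1.7]
grip_width: 58.8
finger_force: 30.0
time: 18.58
tool_pos: [617.0, -331.7, 78.6]
tcp_rot: [-3.141, -0.0, 1.567]
contact_force: [0.4, 0.5, 0.2]
grip_width: 58.7
finger_force: 30.0
{'t': 18.58, 'pos': array([ 617. , -331.7,   78.6]), 'yaw': np.float64(1.567), 'shift': array([-0.0004,  0.0019,  0.0738]), 'az': np.float64(-0.0021)}
```

View pics/t3.png

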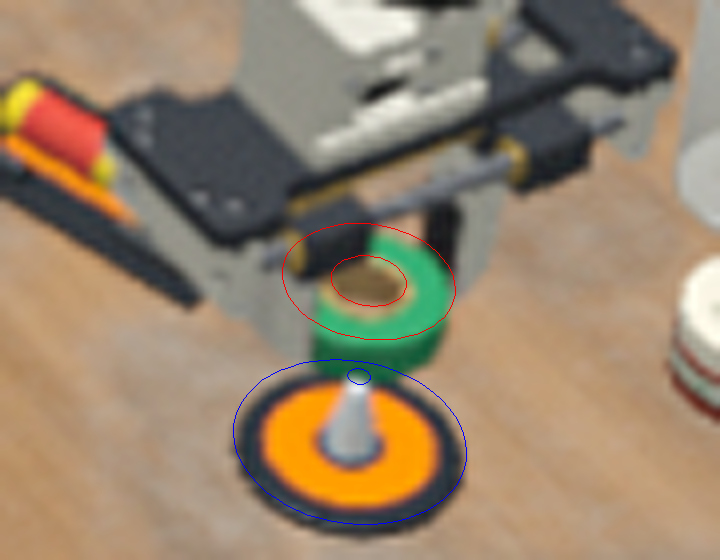

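The hole is at (370,285) and the spindle tip at (357,378). The foot is centred about 9 px below its prediction and the roll is shifted the same way, so they are aligned. I'll lower it with force checks.

```bash
python3 -m inch '[0,0,0,-0.0004,0.0019,0.02,1, 0,0,0,0,0,0.015,1, 0,0,0,0,0,0.01,1, 0,0,0,0,0,0,1]'
python3 -m inch '[0,0,0,0,0,0.008,1, 0,0,0,0,0,0.008,1, 0,0,0,0,0,0,1]'
```

```text
time: 18.97
tool_pos: [617.5, -331.5, 40.9]
tcp_rot: [-3.139, -0.002, 1.567]
contact_force: [-0.9, -0.8, -1.1]
grip_width: 58.7
finger_force: 30.0
time: 19.22
tool_pos: [617.9, -332.1, 28.7]
tcp_rot: [-3.14, -0.001, 1.566]
contact_force: [-0.7, 0.7, -0.8]
grip_width: 58.6
finger_force: 30.0
```

```bash
python3 -m inch '[0,0,0,0,0,0.005,1, 0,0,0,0,0,0.0035,1, 0,0,0,0,0,0,1, 0,0,0,0,0,0,1]'
python3 -m inch '[0,0,0,0,0,0,-0.7, 0,0,0,0,0,0,-0.7, 0,0,0,0,0,0,-0.7, 0,0,0,0,0,0,-0.7, 0,0,0,0,0,-0.02,-0.7, 0,0,0,0,0,-0.04,-0.7, 0,0,0,0,0,-0.04,-0.7, 0,0,0,0,0,-0.04,-1, 0,0,0,0,0,0,-1]'
python3 - <<'E'
from h import *
togo(436.5,-222.4,130,2.91)
c=capture("top");s=capture("scene")
print(near(s,["green"],(618,-332),24,55))
for q in(c,s):print(near(q,["blue","white"],(437,-222),8,85))
u,v=map(int,proj(s,[618,-332,10])[0]);i=s["image"][:,:,::-1]
cv2.imwrite("pics/t4.png",cv2.resize(i[v-30:v+30,u-40:u+40],(480,360)))
E
```

```text
time: 19.55
tool_pos: [618.4, -332.4, 23.0]
tcp_rot: [-3.142, -0.0, 1.566]
contact_force: [0.3, -0.8, -0.9]
grip_width: 58.7
finger_force: 30.0
time: 20.3
tool_pos: [621.4, -334.3, 143.4]
tcp_rot: [3.131, 0.007, 1.566]
contact_force: [0.5, -0.1, 0.8]
grip_width: 87.2
finger_force: 0.0
{'t': 20.3, 'pos': array([ 621.4, -334.3,  143.4]), 'yaw': np.float64(1.566), 'shift': array([ 0.139 , -0.2319,  0.0133]), 'az': np.float64(-0.8957)}
{'n': 219, 'mean': array([ 608.4, -342.2]), 'rect': array([ 610.1, -339.1]), 'size': [np.float64(59.4), np.float64(66.7)], 'ang': 0.381}
{'n': 308, 'mean': array([ 381.8, -187.3]), 'rect': array([ 382.8, -182. ]), 'size': [np.float64(34.0), np.float64(130.6)], 'ang': 0.952}
{'n': 181, 'mean': array([ 434.5, -222.5]), 'rect': array([ 431.2, -232.4]), 'size': [np.float64(44.0), np.float64(135.1)], 'ang': 2.872}
```

View pics/t4.png

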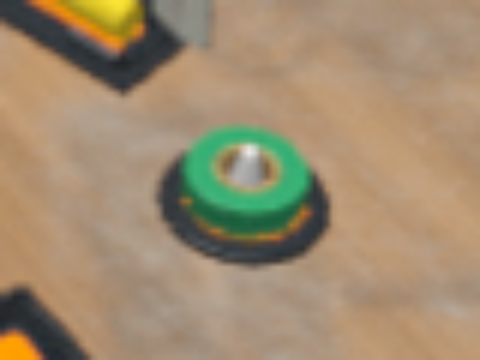

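The roll lies flat on its foot with the spindle tip showing through the core at (248,160). The last item is the marker.

```bash
python3 -m inch '[0,0,0,0.0232,-0.0387,0.002,-0.1, 0,0,0,0.0232,-0.0387,0.002,-0.1, 0,0,0,0.0232,-0.0387,0.002,-0.1, 0,0,0,0.0232,-0.0387,0.002,-0.1, 0,0,0,0.0232,-0.0387,0.002,-0.1, 0,0,0,0.0232,-0.0387,0.002,-0.1, 0,0,-0.0814,0,0,0,-0.1, 0,0,-0.0814,0,0,0,-0.1, 0,0,-0.0814,0,0,0,-0.1]'
python3 -m inch '[0,0,-0.0814,0,0,0,-0.1, 0,0,-0.0814,0,0,0,-0.1, 0,0,-0.0814,0,0,0,-0.1, 0,0,-0.0814,0,0,0,-0.1, 0,0,-0.0814,0,0,0,-0.1, 0,0,-0.0814,0,0,0,-0.1, 0,0,-0.0814,0,0,0,-0.1, 0,0,-0.0814,0,0,0,-0.1, 0,0,0,0,0,0,-0.1, 0,0,0,0,0,0,-0.1]'
python3 - <<'E'
from h import *
togo(436.5,-222.4,13.5,2.91)
E
```

```text
time: 21.15
tool_pos: [431.9, -219.3, 124.4]
tcp_rot: [-3.14, -0.002, 1.939]
contact_force: [-1.1, 0.4, 0.3]
grip_width: 50.5
finger_force: 0.0
time: 21.98
tool_pos: [432.5, -219.8, 124.5]
tcp_rot: [3.141, -0.002, 2.906]
contact_force: [0.1, -0.1, -0.5]
grip_width: 50.8
finger_force: 0.0
{'t': 21.98, 'pos': array([ 432.5, -219.8,  124.5]), 'yaw': np.float64(2.906), 'shift': array([-0.0058, -0.0022,  0.1387]), 'az': np.float64(-0.0029)}
```

```bash
python3 -m inch '[0,0,-0.003,-0.0058,-0.0022,0.035,-0.1, 0,0,0,0,0,0.035,-0.1, 0,0,0,0,0,0.035,-0.1, 0,0,0,0,0,0.02,-0.1, 0,0,0,0,0,0.0135,-0.1, 0,0,0,0,0,0,0.2, 0,0,0,0,0,0,1, 0,0,0,0,0,0,1, 0,0,0,0,0,0,1, 0,0,0,0,0,0,1]'
python3 -m inch '[0,0,0,0,0,0,1, 0,0,0,0,0,0,1, 0,0,0,0,0,0,1]'
```

```text
time: 22.82
tool_pos: [437.5, -223.1, 15.2]
tcp_rot: [-3.141, 0.001, 2.913]
contact_force: [0.3, -0.5, -0.6]
grip_width: 21.3
finger_force: 0.0
time: 23.07
tool_pos: [437.5, -223.1, 15.1]
tcp_rot: [-3.141, 0.001, 2.914]
contact_force: [-0.8, 0.6, 4.1]
grip_width: 14.5
finger_force: 30.0
```

```bash
python3 -m inch '[0,0,0,0,0,-0.02,1, 0,0,0,0,0,-0.04,1, 0,0,0,0,0,-0.04,1, 0,0,0,0,0,-0.03,1, 0,0,0,-0.0153,-0.0385,0,1, 0,0,0,-0.0153,-0.0385,0,1, 0,0,0,-0.0153,-0.0385,0,1, 0,0,0,-0.0153,-0.0385,0,1, 0,0,0,-0.0153,-0.0385,0,1, 0,0,0,-0.0153,-0.0385,0,1]'
python3 -m inch '[0,0,0.0817,0,0,0,1, 0,0,0.0817,0,0,0,1, 0,0,0.0817,0,0,0,1, 0,0,0.0817,0,0,0,1, 0,0,0.0817,0,0,0,1, 0,0,0.0817,0,0,0,1, 0,0,0.0817,0,0,0,1, 0,0,0.0817,0,0,0,1, 0,0,0.0817,0,0,0,1, 0,0,0.0817,0,0,0,1]'
python3 -m inch '[0,0,0.0817,0,0,0.03,1, 0,0,0,0,0,0.03,1, 0,0,0,0,0,0,1, 0,0,0,0,0,0,1]'
python3 - <<'E'
from h import *
togo(467,-419.5,20,1.565)
s=capture("scene");p=get_obs()["tool_pos"]
ori=near(s,["orange"],(467,-420),5,90);print(ori,near(s,["white","blue"],p,p[2]-6,80))
u,v=map(int,proj(s,[467,-420,35])[0]);i=s["image"][:,:,::-1]
cv2.imwrite("pics/m1.png",cv2.resize(i[v-50:v+50,u-60:u+60],(720,600),interpolation=cv2.INTER_CUBIC))
E
```

```text
time: 23.9
tool_pos: [467.0, -421.1, 118.5]
tcp_rot: [3.141, -0.0, 2.914]
contact_force: [0.4, -0.5, -1.2]
grip_width: 14.3
finger_force: 30.0
time: 24.73
tool_pos: [466.9, -419.5, 118.4]
tcp_rot: [-3.141, -0.001, 1.682]
contact_force: [-0.1, 0.4, 0.4]
grip_width: 14.7
finger_force: 30.0
time: 25.07
tool_pos: [466.4, -418.9, 69.5]
tcp_rot: [-3.139, -0.003, 1.567]
contact_force: [-0.4, -0.3, -0.1]
grip_width: 14.3
finger_force: 30.0
{'t': 25.07, 'pos': array([ 466.4, -418.9,   69.5]), 'yaw': np.float64(1.567), 'shift': array([-0.001 ,  0.0009,  0.0619]), 'az': np.float64(0.001)}
{'n': 76, 'mean': array([ 467.6, -424.7]), 'rect': array([ 468.3, -421.3]), 'size': [np.float64(18.1), np.float64(132.5)], 'ang': 1.624} {'n': 187, 'mean': array([ 483.6, -436. ]), 'rect': array([ 501.5, -417.3]), 'size': [np.float64(90.7), np.float64(131.4)], 'ang': 1.586}
```

View pics/m1.png

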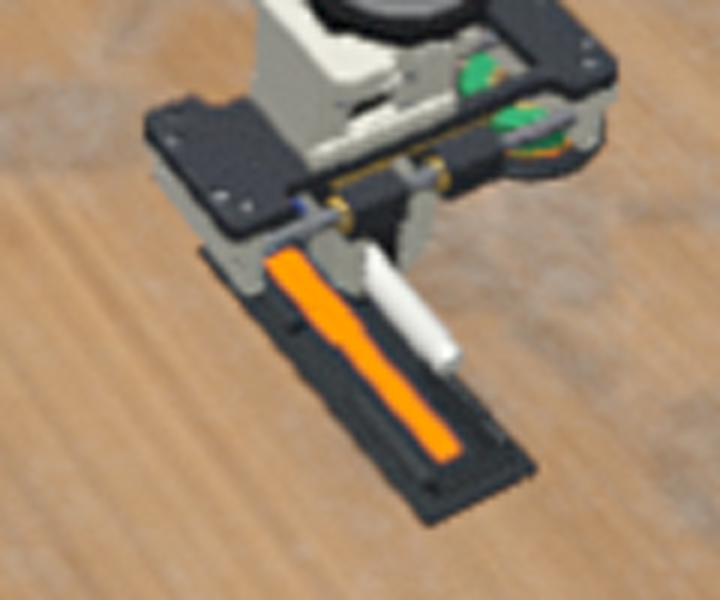

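The marker is parallel to its rest. Its tip at (450,358) should come down on the outline's end near (440,455). I'll lower it.

```bash
python3 -m inch '[0,0,0,-0.001,0.001,0.025,1, 0,0,0,0,0,0.018,1, 0,0,0,0,0,0.01,1, 0,0,0,0,0,0.006,1, 0,0,0,0,0,0,1, 0,0,0,0,0,0,1]'
```

```text
time: 25.62
tool_pos: [468.3, -420.9, 24.4]
tcp_rot: [3.141, 0.001, 1.566]
contact_force: [-0.1, -0.2, -0.1]
grip_width: 14.4
finger_force: 30.0
```

```bash
python3 -m inch '[0,0,0,0.0005,-0.0005,0.0035,1, 0,0,0,0,0,0.001,1, 0,0,0,0,0,0,1, 0,0,0,0,0,0,1]'
```

```text
time: 25.95
tool_pos: [467.6, -420.1, 20.2]
tcp_rot: [3.141, 0.0, 1.566]
contact_force: [-0.1, 0.8, 0.2]
grip_width: 14.3
finger_force: 30.0
```

```bash
python3 -m inch '[0,0,0,0,0,0,0.4, 0,0,0,0,0,0,0.2, 0,0,0,0,0,0,0.1, 0,0,0,0,0,0,0.1, 0,0,0,0,0,0,0.1, 0,0,0,0,0,-0.02,0.1, 0,0,0,0,0,-0.04,0, 0,0,0,0,0,-0.04,-1, 0,0,0,0,0,-0.04,-1, 0,0,0,0,0,-0.03,-1]'
python3 -m inch '[0,0,0,0.04,-0.03,0,-1, 0,0,0,0.04,-0.03,0,-1, 0,0,0,0.04,-0.03,0,-1, 0,0,0,0.04,-0.03,0,-1, 0,0,0,0.04,-0.03,0,-1, 0,0,0,0,0,0,-1, 0,0,0,0,0,0,-1]'
python3 - <<'E'
from h import *
s=capture("scene");c=capture("top")
print(near(s,["white","blue"],(467,-420),13,85))
cv2.imwrite("pics/f_top.png",cv2.resize(c["image"][100:260,110:430,::-1],(800,400),interpolation=cv2.INTER_CUBIC))
u,v=map(int,proj(s,[560,-260,0])[0])
cv2.imwrite("pics/f_sc.png",cv2.resize(s["image"][150:350,180:400,::-1],(660,600),interpolation=cv2.INTER_CUBIC))
E
```

```text
time: 26.78
tool_pos: [467.9, -420.4, 158.8]
tcp_rot: [3.14, 0.002, 1.566]
contact_force: [0.4, -1.0, 0.5]
grip_width: 61.2
finger_force: 0.0
time: 27.37
tool_pos: [347.2, -257.8, 156.2]
tcp_rot: [-3.141, -0.0, 1.567]
contact_force: [-0.0, -0.7, 1.2]
grip_width: 91.5
finger_force: 0.0
{'n': 227, 'mean': array([ 467.7, -417. ]), 'rect': array([ 474.9, -421.4]), 'size': [np.float64(100.9), np.float64(115.5)], 'ang': 0.983}
```

View pics/f_top.png

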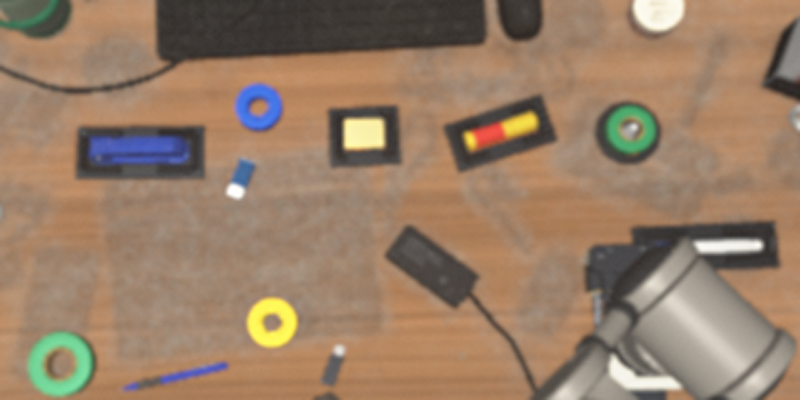

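View pics/f_sc.png

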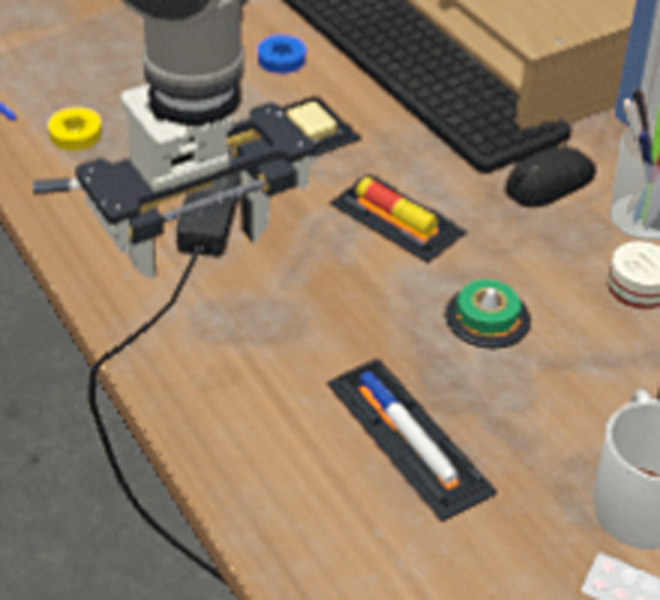

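Run:
```python
from h import *
s=capture("scene")
e=lambda a,b,h:cast(s,[[180+a/3,150+b/3]],h)[0].round(1)
print("marker ends",e(370,378,13),e(452,474,13),"holder corners",[e(*q,3) for q in((377,362),(331,384),(494,491),(443,518))])
f=lambda n,p,h,r:near(s,n,p,h,r)
print(f(["red","yellow"],(621,-169),16.5,70),f(["green"],(618,-332),24,55))
```

```text
marker ends [ 468.5 -356.7   13. ] [ 470.3 -483.    13. ] holder corners [array([ 490.4, -335.6,    3. ]), array([ 438.6, -338.2,    3. ]), array([ 496.5, -509.2,    3. ]), array([ 442.5, -511.2,    3. ])]
{'n': 183, 'mean': array([ 621.4, -169.6]), 'rect': array([ 621.2, -167. ]), 'size': [np.float64(30.5), np.float64(104.7)], 'ang': 1.848} {'n': 220, 'mean': array([ 608.2, -342.2]), 'rect': array([ 610. , -339.2]), 'size': [np.float64(59.5), np.float64(66.8)], 'ang': 0.392}
```

```bash
python3 -c "
from plant import *
print(close_job())"
```

```text
the job is handed in; nothing more can be done
None
```

The job is handed in at about 27 s of the 102 s limit. In the last pictures the marker, glue stick and note pad lie in their own rests, the tape roll is on its spindle and the stapler looks undisturbed; the gripper is open and clear. The hand-in returned no verdict.

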